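# Lower a telescoping panel rest by one hole

## Robot

A 7-joint arm with a two-finger parallel gripper is mounted at the origin on the work surface. World frame = base frame: x ahead of the robot, y to its left, z up, the work surface at z = 0. Lengths are in m, angles in rad, forces in N, time in s.
With the tool pointing down it reaches from about 0.425 to 0.925 m from the base axis. Payload 6.8 kg.
Tool frame: the origin (TCP) lies between the finger pads; the fingertips stand 11 mm ahead of it and the grasp point (between the pads) lies 8 mm behind it; z points along the fingers, y is the line along which they close (so a half turn about z gives the same grasp; the last joint's range is limited). The gripper opens to 85 mm and grips with 20 to 120 N. Pads are 22 mm wide; open, the fingers measure 114 mm over their backs; the gripper's body (76 mm by 85 mm) begins 54 mm behind the grasp point. The pads swing forward as they close: fully open they stand 13 mm farther back than shut.
Start: joints at [-1.232, 0.477, 0.022, 1.555, -0.011, 1.109, -0.083], TCP at [0.292, 0.609, 0.242] pointing down, gripper open.
Joint ranges: [-2.96, 2.96], [-0.34, 2.1], [-1.41, 1.46], [0.24, 2.44], [-1.37, 4.51], [0.17, 1.92], [-2.96, 2.96]. Speed limits (rad/s): [2.39, 2.39, 3.14, 3.14, 3.14, 3.14, 3.14].

## Interface

Orientations are given as a rotation vector (axis times angle).
In Python, from bench import r gives the robot as it stands.
- The arm moves only by the tool send_rows, never from a script. Its argument "deltas" is a list of rows, each an object of numbers: "dx", "dy", "dz": the shift along the world's x, y, z in mm; "rx", "ry", "rz": the turn, a rotation vector about the world's x, y, z in degrees. A call has 1 to 5 rows; each row is the pose to reach, as a shift and turn from the pose commanded when the call began; what a row does not reach only later rows make up. A row lasts 1/12 s, in which the tool goes at most 41.7 mm and 7.16 degrees, less where a joint would pass 70% of its speed; a pose out of reach is approached as far as the arm can. A call with a gripper value outside its range is refused whole. "jaw" is the finger opening in mm, from 0 to 85.4, set as the call begins (left out, the last holds). The fingers move at their own pace and stop on an object; "newtons" is the grip in N (left out, the last holds). Time passes only in rows, so rows that repeat a pose let the fingers close. It gives the time, the measured TCP pose, the force, the opening and the grip force at its end, in the units of the state.
- r.get_obs(): the state, without advancing time (a new reading comes with each control period).
- r.grab_frame(name): name is "scene" or "top"; returns a dict with "frame" (480x640x3 uint8, blue, green, red), "z_map" (480x640 float32, m along the optical axis (not along the pixel's ray), 0 where there is no reading), "vertical_fov" (degrees; the focal length in pixels is half the picture's height over the tangent of half this angle, whatever the lens; pixels are square), "cx", "cy" (the principal point, pixels), "xyz" and "orientation" of the camera in the world. Camera axes: x right, y down, z forward; pixel columns grow to the right and rows downward; lengths in m; the calibration is good to about 2 mm. A picture is of the moment at which its call begins.
- r.hand_in(): hands the job in; it is judged then, once.
The state is a dict: "clock": time; "joints": joint angles; "qvel": joint speeds; "tau": joint torques, N m; "tcp_pos": TCP position; "orientation": TCP orientation; "contact_force": force on the tool from outside, world axes, zero at the start; "moment": the same for the moment, N m; "grip_width": finger opening in m; "gripper_force": force on a finger pad.
Only numpy, scipy, OpenCV 4.12 (cv2) and the standard library are available. Lean on these libraries where they do the work, as an engineer would, in place of code of your own. Each camera call takes 0.05 s, during which the arm holds its last target. There are 200 camera calls.

## Task

The two telescoping rests must be level before a stained-glass panel is laid across them, but one stands a hole too high. Press its red sprung button and collapse it to its next hole, level with the other rest, so that its locking pin snaps out and its button comes back up; do not go on to the lowest hole. Leave the other rest alone, and do not disturb the things on the bench.

Things in the scene. Friction and masses are not known exactly. Their poses are not given: they have to be found in the camera images.
- high: telescoping rest for a glass panel, screwed to the bench: dark steel foot 130 x 130 x 12 mm, upright aluminium tube 40 mm square, mouth 135 mm above the bench, a 30 mm square steel post sliding in it, and on that a wooden cross-bar with a red button. Origin: centre of the foot's underside; z up, y along the bar. This is the raised rest, the one to lower.
- high_bar (a point): centre of the raised rest's cross-bar's top face, 233 mm above the bench (198 mm one hole lower). Bar: 190 mm long (along y), 34 wide, 18 thick; at each end a cork pad, 36 mm long, 34 wide, 20 high, stands on it, centred 77 mm from the middle; 118 mm free between the pads, the button in the middle. Bar and pads may be pushed or gripped.
- high_button_top (a point): centre of the top of the raised rest's red button, 32 mm across, standing 14 mm above the bar (6 mm below the pads' tops). Pressed straight down, 9 mm of travel, 3 N to start, 6 N fully down, it pulls in the locking pin. Locked, the post does not yield to pushing on the bar; with the button down it slides, needs a push of about 7 N, and stays where it is left.
- high_pin_tip (a point): tip of the raised rest's brass locking pin, 10 mm thick, 4 mm proud of the tube's +x side when out; holes 35 mm apart there, 118, 83 and 48 mm above the bench. Once the post has slid 10 mm off a hole the pin is trapped behind the wall and the button stays down by itself; at the next hole pin and button snap out by themselves, unless the button is held down: then it passes.
- high_post (a joint): how far the raised rest's inner post has been pushed down into its tube, in m: 0 = pin in the top hole (raised), 0.035 = pin in the middle hole, 0.070 = pin in the lowest hole, which is almost the bottom stop. 
- high_button (a joint): how far the raised rest's button is pressed, in m: 0 = up and pin out (locked if at a hole), 0.009 = fully down, pin fully in
- twin: telescoping rest for a glass panel, screwed to the bench: dark steel foot 130 x 130 x 12 mm, upright aluminium tube 40 mm square, mouth 135 mm above the bench, a 30 mm square steel post sliding in it, and on that a wooden cross-bar with a red button. Origin: centre of the foot's underside; z up, y along the bar. This is the other rest, identical, already one hole lower; it is to be left alone.
- twin_bar (a point): centre of the top face of the other rest's cross-bar, 198 mm above the bench
- twin_post (a joint): how far the other rest's inner post has been pushed down into its tube, in m: 0 = pin in the top hole (raised), 0.035 = pin in the middle hole, 0.070 = pin in the lowest hole, which is almost the bottom stop. It stands at 0.035.
- twin_button (a joint): how far the other rest's red button is pressed, in m; 0 = up
- jar: bystander: loose glass jar with a red lid, 64 mm wide, 90 mm tall; origin at the centre of its underside
- flux: bystander: loose amber bottle, 52 mm wide, 130 mm tall; origin at the centre of its underside
- foil_reel: bystander: loose flat copper-foil reel, a ring 80 mm wide, 22 mm high; origin at the centre of its underside
- glass_offcut: bystander: loose green glass offcut, 90 x 60 x 6 mm; origin at the centre of its underside

How it is judged:
At the end, for the whole second after the job is handed in: The raised rest has gone down one hole (35 mm, within 4 mm), is still, and its button is back up (within 2 mm), its pin thus out in the middle hole; the other rest still stands in its middle hole (within 4 mm) with its button up (value of joint high_post between 0.031 and 0.039 m and value of joint each of high_button, twin_button below 0.002 m and velocity of joint high_post between -0.005 and 0.005 m/s and value of joint twin_post between 0.031 and 0.039 m); the robot touches nothing.
It fails at once if the other rest is moved or its button pressed (value of joint twin_button above 0.004 m or value of joint twin_post above 0.041 m or value of joint twin_post below 0.029 m).
It fails at once if the jar is shifted by more than 30 mm or knocked over (distance of jar from where it was at the start of the episode above 0.03 m or angle between jar's own z axis and vertical above 0.5 rad).
It fails at once if the flux is shifted by more than 30 mm or knocked over (distance of flux from where it was at the start of the episode above 0.03 m or angle between flux's own z axis and vertical above 0.5 rad).
It fails at once if the foil reel is shifted by more than 30 mm or knocked over (distance of foil_reel from where it was at the start of the episode above 0.03 m or angle between foil_reel's own z axis and vertical above 0.5 rad).
It fails at once if the glass offcut is shifted by more than 30 mm or knocked over (distance of glass_offcut from where it was at the start of the episode above 0.03 m or angle between glass_offcut's own z axis and vertical above 0.5 rad).
It also fails if it takes over 35 s, if anything falls off the work surface, if the arm or the gripper's body presses on something with over 40 N, if the wrist force passes 120 N, or if a joint passes its speed limit or range.

## Working session

There is one attempt and no reset: what is moved stays moved. The work goes in short steps, Python scripts to look and compute and a tool call to move; the robot and the scene stay as the last step left them, time stands still between calls to the robot, and variables do not carry over. Pictures are saved under pics/ and viewed, at most 10 in all, crops included, and the job is handed in when it is done.

Besides the shell and the picture viewer there is one more tool, called after "Request:" as name(argument=value, ...) on one line, values as JSON. send_rows: Moves the arm, as the interface text tells. Its arguments: {"type":"object","properties":{"deltas":{"type":"array","items":{"type":"object","properties":{"dx":{"type":"number"},"dy":{"type":"number"},"dz":{"type":"number"},"rx":{"type":"number"},"ry":{"type":"number"},"rz":{"type":"number"}}}},"jaw":{"type":"number"},"newtons":{"type":"number"}},"required":["deltas"]}

```bash
mkdir -p pics; cat > h.py <<'E'
from bench import r
import numpy as np, cv2
from scipy.spatial.transform import Rotation as R
def cloud(name):
    g=r.grab_frame(name); z=g["z_map"]; f=240/np.tan(np.radians(g["vertical_fov"])/2)
    v,u=np.mgrid[:480,:640]
    o=np.array(g["orientation"]); M=o if o.shape==(3,3) else (R.from_rotvec(o) if o.size==3 else R.from_quat(o)).as_matrix()
    P=np.stack([(u-g["cx"])/f*z,(v-g["cy"])/f*z,z],-1)@M.T+np.array(g["xyz"])
    P[z==0]=np.nan
    return g,P
E
python3 - <<'E'
from h import *
print(r.get_obs())
for n in("scene","top"):
    g,P=cloud(n); print(n,g["xyz"],g["orientation"],g["vertical_fov"]); cv2.imwrite(f"pics/{n}0.png",g["frame"]); np.save(n+"0.npy",P)
E
```

```text
{'clock': 0.0, 'joints': array([-1.2321134 ,  0.47781279,  0.0223424 ,  1.55647287, -0.01148049,
        1.10927928, -0.08309408]), 'qvel': array([-0.00187975, -0.00082519,  0.00041828,  0.00204369, -0.00085261,
        0.00113175, -0.00215328]), 'tau': array([ 2.57323936e-04, -5.96458304e+01,  1.60836093e+00, -2.81197125e+01,
        1.24795493e-02,  9.52612900e-03, -9.28380956e-06]), 'tcp_pos': array([0.29141449, 0.60821308, 0.2413082 ]), 'orientation': array([-6.95874204e-01, -3.06329169e+00,  2.86859105e-03]), 'contact_force': array([-1.13175097,  0.55129554,  0.79473669]), 'moment': array([0.01751221, 0.0192655 , 0.01583239]), 'gripper_force': 0.0, 'grip_width': 0.08536440362358709}
scene [1.07658893 0.90423045 1.04450848] [-0.68003239 -2.58504262  1.19401438] 47.63822896319421
top [0.45113032 0.00339259 1.30060242] [-2.12706647  2.19007889 -0.11317455] 52.90735990576806
```

View pics/scene0.png

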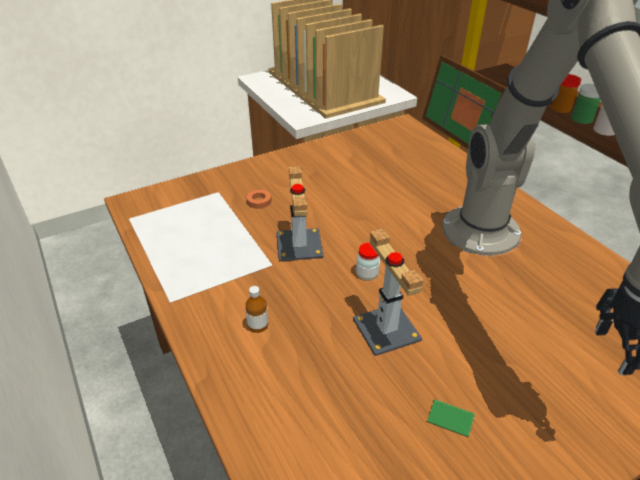

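View pics/top0.png

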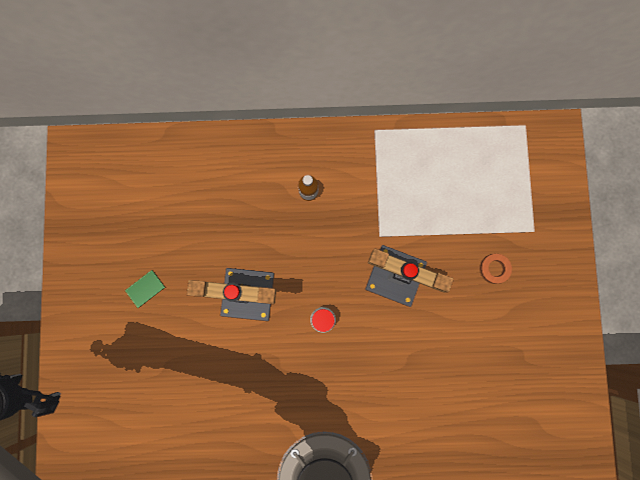

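The scene view has two rests: the near one with its button at about (396,258), the far one at about (298,188). In the top view their buttons are at (232,292) and (410,270), and the jar is at (322,320). Next I'll measure the heights.

```bash
python3 - <<'E'
import numpy as np,cv2
im=cv2.imread("pics/top0.png").astype(int);P=np.load("top0.npy")
for n,(u,v) in dict(L=(232,292),Rr=(410,270)).items():
    v0,u0=max(v-60,0),u-60
    s=P[v-60:v+60,u-60:u+60]; c=im[v-60:v+60,u-60:u+60]
    red=(c[...,2]>150)&(c[...,1]<50)&(c[...,0]<60)&(s[...,2]>.17)
    b=np.median(s[red],0); top=s[red&(s[...,2]>b[2]-.003)]
    print(n,"button",(top[:,:2].min(0)+top[:,:2].max(0))/2,top.mean(0),np.ptp(top,axis=0))
    wood=(s[...,2]>.17)&~red; q=s[wood]; zmax=np.percentile(q[:,2],97)
    pads=q[q[:,2]>zmax-.006]; rr=cv2.minAreaRect((q[:,:2]*1000).astype(np.float32)); print("pads z",zmax,"bar rect mm",rr)
    rr=cv2.minAreaRect((pads[:,:2]*1000).astype(np.float32)); print("pads rect",rr, cv2.boxPoints(rr).round())
    bar=q[(q[:,2]<zmax-.012)]; print("bar z",np.median(bar[:,2]))
P2=np.load("scene0.npy")
print("scene button",P2[256:261,394:399].reshape(-1,3).mean(0),P2[187:190,297:300].reshape(-1,3).mean(0))
print("jar",P[320,322])
E
```

```text
L button [0.48435153 0.19155371] [0.48758525 0.18925138 0.24620745] [0.02863349 0.02924791 0.00621395]
pads z 0.25493102250475624 bar rect mm ((483.6802978515625, 192.095458984375), (191.7099609375, 40.35989761352539), 84.55113220214844)
pads rect ((483.9508056640625, 191.46408081054688), (189.76402282714844, 33.825077056884766), 82.4751205444336) [[455. 100.]
 [488.  95.]
 [513. 283.]
 [480. 288.]]
bar z 0.2326486775475859
Rr button [ 0.5222612  -0.20793312] [ 0.52245069 -0.20810508  0.21032886] [0.02773177 0.02947011 0.00924288]
pads z 0.21918696572577148 bar rect mm ((522.119384765625, -208.12057495117188), (190.24745178222656, 41.80733108520508), 68.3779067993164)
pads rect ((522.0175170898438, -208.5072021484375), (189.60902404785156, 34.350616455078125), 67.0101318359375) [[ 469. -289.]
 [ 501. -302.]
 [ 575. -128.]
 [ 543. -115.]]
bar z 0.19636609145612294
scene button [0.48585414 0.20073919 0.24724572] [ 0.5225787  -0.19828298  0.21047574]
jar [ 0.4121132  -0.00514584  0.09037895]
```

The raised rest is the left one: its button top is at (0.484, 0.191, 0.247), matching 233+14 mm. The bar's long axis sits at 82.5° in the world frame and the tool's y axis at 64.4°, so I'll turn +18°. I'll approach from above with the fingers shut.

Request:
send_rows(deltas=[{"dz": 30},{"dx": 10,"dy": -20,"dz": 60,"rz": 6},{"dx": 25,"dy": -55,"dz": 60,"rz": 12},{"dx": 42,"dy": -92,"dz": 60,"rz": 18},{"dx": 59,"dy": -129,"dz": 60,"rz": 18}], jaw=0, newtons=40)

```text
$.deltas[0]: bad value
```

Request:
send_rows(deltas=[{"dx": 16,"dy": -35},{"dx": 32,"dy": -70},{"dx": 48,"dy": -105},{"dx": 64,"dy": -140},{"dx": 80,"dy": -175}])

```text
$.deltas[0]: bad value
```

Request:
send_rows(deltas=[{"dx": 16,"dy": -35},{"dx": 32,"dy": -70},{"dx": 48,"dy": -105},{"dx": 53,"dy": -113},{"dx": 53,"dy": -113}])

```text
$.deltas[0]: bad value
```

```bash
python3 - <<'E'
from h import *
o=r.get_obs();print(o["clock"],o["tcp_pos"],R.from_rotvec(o["orientation"]).as_matrix().round(3),o["contact_force"],o["grip_width"])
g,_=cloud("scene"); cv2.imwrite("pics/s1.png",cv2.resize(g["frame"][150:390,260:580],(800,600)))
E
```

```text
0.1 [0.29146454 0.60826804 0.24143223] [[-0.902  0.432 -0.001]
 [ 0.432  0.902 -0.002]
 [-0.    -0.002 -1.   ]] [-0.19739542 -0.79646737 -0.57444673] 0.08500000143455698
```

View pics/s1.png

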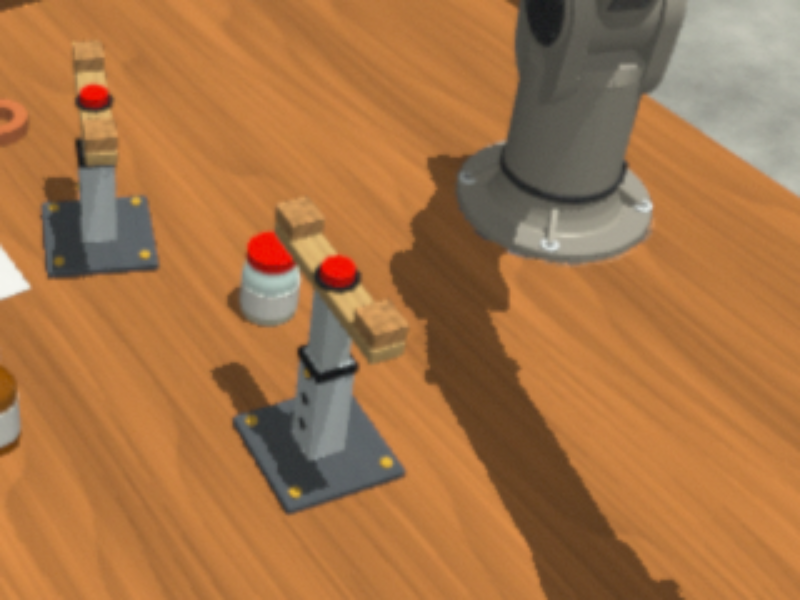

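The moves were refused because each row needs all six fields, so nothing has moved. This crop of the scene still shows the raised rest in the centre, with its button at about (338,270) and the tube's lower holes empty. I'll send the moves again with full rows.

Request:
send_rows(deltas=[{"dx": 0,"dy": 0,"dz": 30,"rx": 0,"ry": 0,"rz": 0},{"dx": 10,"dy": -20,"dz": 60,"rx": 0,"ry": 0,"rz": 6},{"dx": 25,"dy": -55,"dz": 60,"rx": 0,"ry": 0,"rz": 12},{"dx": 42,"dy": -92,"dz": 60,"rx": 0,"ry": 0,"rz": 18},{"dx": 59,"dy": -129,"dz": 60,"rx": 0,"ry": 0,"rz": 18}], jaw=0, newtons=40)

```text
clock: 0.57
tcp_pos: [0.3509, 0.4786, 0.3025]
orientation: [0.198, 3.135, 0.001]
contact_force: [1.7, 0.1, -0.7]
grip_width: 0.0255
gripper_force: 0.0
```

Request:
send_rows(deltas=[{"dx": 16,"dy": -35,"dz": 0,"rx": 0,"ry": 0,"rz": 0},{"dx": 32,"dy": -70,"dz": 0,"rx": 0,"ry": 0,"rz": 0},{"dx": 48,"dy": -105,"dz": 0,"rx": 0,"ry": 0,"rz": 0},{"dx": 64,"dy": -140,"dz": 0,"rx": 0,"ry": 0,"rz": 0},{"dx": 80,"dy": -175,"dz": 0,"rx": 0,"ry": 0,"rz": 0}])

```text
clock: 0.98
tcp_pos: [0.431, 0.3027, 0.3022]
orientation: [-0.208, -3.134, 0.0]
contact_force: [-0.3, 0.8, 0.4]
grip_width: -0.0004
gripper_force: 0.0
```

Request:
send_rows(deltas=[{"dx": 16,"dy": -35,"dz": 0,"rx": 0,"ry": 0,"rz": 0},{"dx": 32,"dy": -70,"dz": 0,"rx": 0,"ry": 0,"rz": 0},{"dx": 48,"dy": -105,"dz": 0,"rx": 0,"ry": 0,"rz": 0},{"dx": 53,"dy": -113,"dz": 0,"rx": 0,"ry": 0,"rz": 0},{"dx": 53,"dy": -113,"dz": 0,"rx": 0,"ry": 0,"rz": 0}])

```text
clock: 1.4
tcp_pos: [0.4851, 0.1877, 0.3023]
orientation: [0.219, 3.133, -0.002]
contact_force: [-0.8, 0.4, 0.3]
grip_width: 0.0004
gripper_force: 0.0
```

```bash
python3 - <<'E'
from h import *
o=r.get_obs();print(o["clock"],o["tcp_pos"],R.from_rotvec(o["orientation"]).as_matrix().round(3),o["contact_force"],o["grip_width"])
g,_=cloud("scene"); cv2.imwrite("pics/s2.png",cv2.resize(g["frame"][150:390,260:580],(800,600)))
E
```

```text
1.4 [0.48512408 0.18772797 0.30232459] [[-0.99   0.139  0.   ]
 [ 0.139  0.99  -0.001]
 [-0.001 -0.001 -1.   ]] [-0.83305001  0.41732295  0.32594396] 0.00036426751778689744
```

View pics/s2.png

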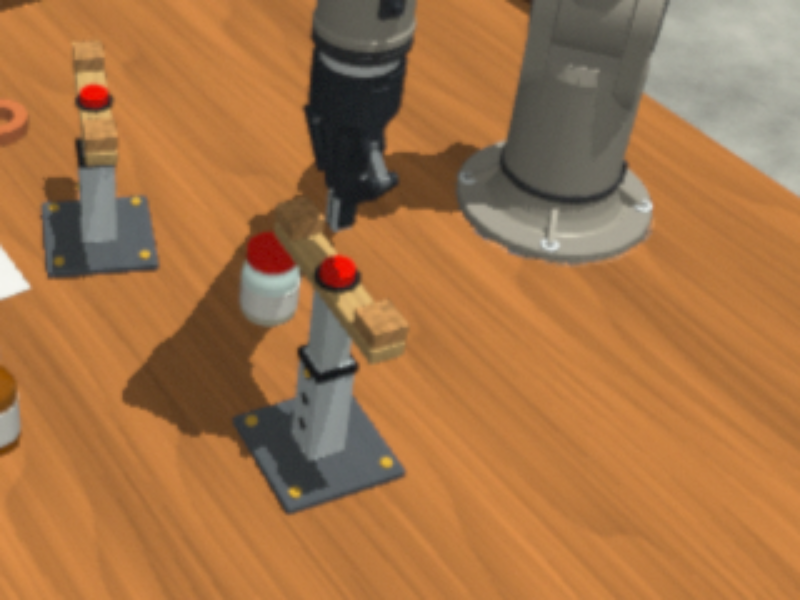

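The closed fingertips are at about (340,225), directly above the button at (338,270). I'll go down until they touch.

Request:
send_rows(deltas=[{"dx": 0,"dy": 3,"dz": -20,"rx": 0,"ry": 0,"rz": 0},{"dx": -1,"dy": 4,"dz": -36,"rx": 0,"ry": 0,"rz": 0},{"dx": -1,"dy": 4,"dz": -42,"rx": 0,"ry": 0,"rz": 0},{"dx": -1,"dy": 4,"dz": -46,"rx": 0,"ry": 0,"rz": 0},{"dx": -1,"dy": 4,"dz": -46,"rx": 0,"ry": 0,"rz": 0}])

```text
clock: 1.87
tcp_pos: [0.4818, 0.1971, 0.2561]
orientation: [-0.205, -3.134, -0.0]
contact_force: [-1.6, -0.1, 4.0]
grip_width: -0.0005
gripper_force: 1.7
```

Request:
send_rows(deltas=[{"dx": 0,"dy": 0,"dz": -2,"rx": 0,"ry": 0,"rz": 0},{"dx": 0,"dy": 0,"dz": -4,"rx": 0,"ry": 0,"rz": 0},{"dx": 0,"dy": 0,"dz": -6,"rx": 0,"ry": 0,"rz": 0},{"dx": 0,"dy": 0,"dz": -6,"rx": 0,"ry": 0,"rz": 0}])

```text
clock: 2.2
tcp_pos: [0.483, 0.1966, 0.2508]
orientation: [0.207, 3.133, 0.003]
contact_force: [-1.3, 3.0, 4.8]
grip_width: 0.0002
gripper_force: 2.6
```

Request:
send_rows(deltas=[{"dx": 0,"dy": 0,"dz": -2,"rx": 0,"ry": 0,"rz": 0},{"dx": 0,"dy": 0,"dz": -4,"rx": 0,"ry": 0,"rz": 0},{"dx": 0,"dy": 0,"dz": -6,"rx": 0,"ry": 0,"rz": 0},{"dx": 0,"dy": 0,"dz": -8,"rx": 0,"ry": 0,"rz": 0},{"dx": 0,"dy": 0,"dz": -10,"rx": 0,"ry": 0,"rz": 0}])

```text
clock: 2.62
tcp_pos: [0.4831, 0.1966, 0.2411]
orientation: [0.208, 3.133, 0.003]
contact_force: [-1.5, 3.1, 6.8]
grip_width: -0.0002
gripper_force: 3.1
```

Request:
send_rows(deltas=[{"dx": 0,"dy": 0,"dz": -3,"rx": 0,"ry": 0,"rz": 0},{"dx": 0,"dy": 0,"dz": -6,"rx": 0,"ry": 0,"rz": 0},{"dx": 0,"dy": 0,"dz": -9,"rx": 0,"ry": 0,"rz": 0},{"dx": 0,"dy": 0,"dz": -9,"rx": 0,"ry": 0,"rz": 0}])

```text
clock: 2.95
tcp_pos: [0.4831, 0.1966, 0.2317]
orientation: [0.207, 3.133, 0.002]
contact_force: [-2.4, 2.8, 5.5]
grip_width: -0.0001
gripper_force: 2.8
```

The post has slid about 17 mm. I'll lift, open the fingers to straddle the button, and look.

Request:
send_rows(deltas=[{"dx": 0,"dy": 0,"dz": 20,"rx": 0,"ry": 0,"rz": 0},{"dx": 0,"dy": -2,"dz": 45,"rx": 0,"ry": 0,"rz": 0},{"dx": 1,"dy": -5,"dz": 45,"rx": 0,"ry": 0,"rz": 0},{"dx": 1,"dy": -5,"dz": 45,"rx": 0,"ry": 0,"rz": 0}])

```text
clock: 3.28
tcp_pos: [0.4849, 0.1898, 0.2774]
orientation: [0.21, 3.132, 0.001]
contact_force: [-0.5, -1.4, -0.9]
grip_width: -0.0001
gripper_force: 0.0
```

Request:
send_rows(deltas=[{"dx": 0,"dy": 0,"dz": 0,"rx": 0,"ry": 0,"rz": 0},{"dx": 0,"dy": 0,"dz": 0,"rx": 0,"ry": 0,"rz": 0},{"dx": 0,"dy": 0,"dz": 0,"rx": 0,"ry": 0,"rz": 0},{"dx": 0,"dy": 0,"dz": 0,"rx": 0,"ry": 0,"rz": 0}], jaw=62)

```text
clock: 3.62
tcp_pos: [0.4833, 0.1906, 0.2755]
orientation: [-0.208, -3.134, 0.001]
contact_force: [0.1, -0.2, -0.3]
grip_width: 0.0482
gripper_force: 0.0
```

```bash
python3 - <<'E'
from h import *
o=r.get_obs();print(o["clock"],o["tcp_pos"],o["contact_force"],o["grip_width"])
g,P=cloud("scene"); cv2.imwrite("pics/s3.png",cv2.resize(g["frame"][190:340,320:520],(800,600)))
c=g["frame"][230:300,370:430].astype(int);p=P[230:300,370:430]
m=(c[...,2]>130)&(c[...,1]<50)&(c[...,0]<60)&(p[...,2]>.13);print("red z max",np.percentile(p[m][:,2],[50,95]))
q=P[250:300,395:430].reshape(-1,3);q=q[(q[:,1]>.25)&(q[:,2]>.15)];print("pad z",np.percentile(q[:,2],[50,90,97]))
E
```

```text
3.6167 [0.48328548 0.19061474 0.27551868] [ 0.14060698 -0.21080282 -0.26774496] 0.04816396297120924
red z max [0.22181678 0.22422014]
pad z [0.23026005 0.23620905 0.23717002]
```

View pics/s3.png

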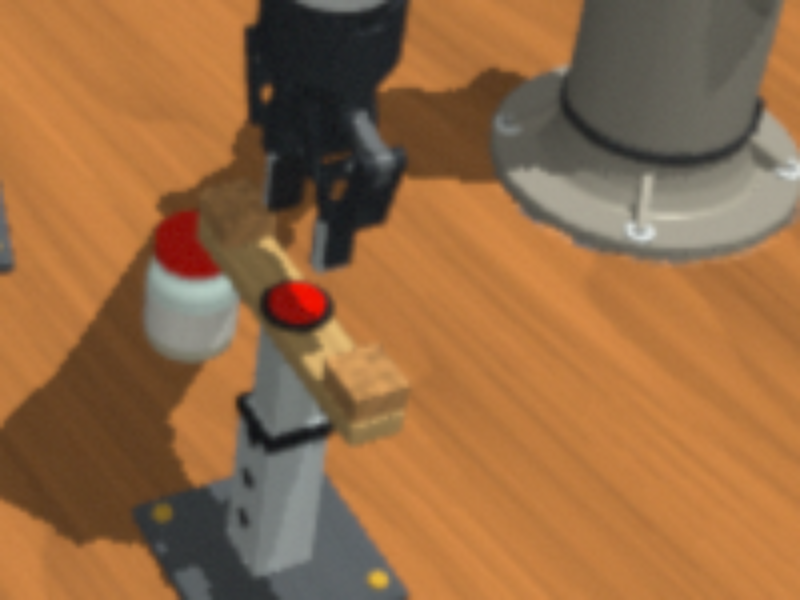

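The bar has dropped about 16 mm, with the cork pads' tops at 0.237. The button at crop (298,303) is trapped down, sitting nearly flush, so 19 mm remain. Next I'll push the bar with one finger on each side of the button.

Request:
send_rows(deltas=[{"dx": 0,"dy": 0,"dz": 0,"rx": 0,"ry": 0,"rz": 0},{"dx": 0,"dy": 0,"dz": -15,"rx": 0,"ry": 0,"rz": 0},{"dx": 0,"dy": 0,"dz": -30,"rx": 0,"ry": 0,"rz": 0},{"dx": 0,"dy": 0,"dz": -42,"rx": 0,"ry": 0,"rz": 0},{"dx": 0,"dy": 0,"dz": -42,"rx": 0,"ry": 0,"rz": 0}])

```text
clock: 4.08
tcp_pos: [0.4822, 0.1901, 0.2319]
orientation: [-0.208, -3.131, 0.004]
contact_force: [-1.0, 0.4, -0.3]
grip_width: 0.0622
gripper_force: 0.0
```

Request:
send_rows(deltas=[{"dx": 0,"dy": 0,"dz": -3,"rx": 0,"ry": 0,"rz": 0},{"dx": 0,"dy": 0,"dz": -6,"rx": 0,"ry": 0,"rz": 0},{"dx": 0,"dy": 0,"dz": -9,"rx": 0,"ry": 0,"rz": 0},{"dx": 0,"dy": 0,"dz": -12,"rx": 0,"ry": 0,"rz": 0}])

```text
clock: 4.42
tcp_pos: [0.484, 0.191, 0.2227]
orientation: [0.208, 3.134, 0.001]
contact_force: [-0.0, -0.5, 0.2]
grip_width: 0.062
gripper_force: 0.0
```

Request:
send_rows(deltas=[{"dx": 0,"dy": 0,"dz": -2,"rx": 0,"ry": 0,"rz": 0},{"dx": 0,"dy": 0,"dz": -4,"rx": 0,"ry": 0,"rz": 0},{"dx": 0,"dy": 0,"dz": -6,"rx": 0,"ry": 0,"rz": 0}])

```text
clock: 4.67
tcp_pos: [0.4838, 0.1908, 0.2172]
orientation: [0.208, 3.134, 0.001]
contact_force: [-3.3, -1.0, 7.4]
grip_width: 0.0621
gripper_force: 4.2
```

Contact is made at 7 N, so it is sliding. I'll continue slowly and watch for the lock.

Request:
send_rows(deltas=[{"dx": 0,"dy": 0,"dz": -2,"rx": 0,"ry": 0,"rz": 0},{"dx": 0,"dy": 0,"dz": -4,"rx": 0,"ry": 0,"rz": 0},{"dx": 0,"dy": 0,"dz": -6,"rx": 0,"ry": 0,"rz": 0},{"dx": 0,"dy": 0,"dz": -8,"rx": 0,"ry": 0,"rz": 0},{"dx": 0,"dy": 0,"dz": -10,"rx": 0,"ry": 0,"rz": 0}])

```text
clock: 5.08
tcp_pos: [0.4839, 0.1909, 0.207]
orientation: [0.208, 3.134, 0.001]
contact_force: [-2.6, -0.9, 6.5]
grip_width: 0.0619
gripper_force: 3.1
```

Request:
send_rows(deltas=[{"dx": 0,"dy": 0,"dz": -1,"rx": 0,"ry": 0,"rz": 0},{"dx": 0,"dy": 0,"dz": -2,"rx": 0,"ry": 0,"rz": 0},{"dx": 0,"dy": 0,"dz": -3,"rx": 0,"ry": 0,"rz": 0},{"dx": 0,"dy": 0,"dz": -4,"rx": 0,"ry": 0,"rz": 0}])

```text
clock: 5.42
tcp_pos: [0.4838, 0.1909, 0.203]
orientation: [0.208, 3.134, 0.001]
contact_force: [-1.8, -0.2, 6.4]
grip_width: 0.0617
gripper_force: 3.0
```

Request:
send_rows(deltas=[{"dx": 0,"dy": 0,"dz": -1,"rx": 0,"ry": 0,"rz": 0},{"dx": 0,"dy": 0,"dz": -2,"rx": 0,"ry": 0,"rz": 0},{"dx": 0,"dy": 0,"dz": -2,"rx": 0,"ry": 0,"rz": 0}])

```text
clock: 5.67
tcp_pos: [0.4839, 0.1909, 0.2014]
orientation: [0.208, 3.134, 0.001]
contact_force: [-2.8, -1.2, 8.6]
grip_width: 0.062
gripper_force: 4.5
```

```bash
python3 - <<'E'
from h import *
o=r.get_obs();print(o["clock"],o["tcp_pos"],o["contact_force"],o["grip_width"])
g,P=cloud("scene"); cv2.imwrite("pics/s4.png",cv2.resize(g["frame"][220:340,360:520],(800,600)))
q=P[250:320,395:430].reshape(-1,3);q=q[(q[:,1]>.25)&(q[:,2]>.15)&(q[:,0]>.46)&(q[:,0]<.53)];print("pad z",np.percentile(q[:,2],[50,90,97]))
E
```

```text
5.6667 [0.48385009 0.19086193 0.20138107] [-2.7912054  -1.23188391  8.59258145] 0.06197910642702466
pad z [0.21587215 0.29354246 0.30010933]
```

View pics/s4.png

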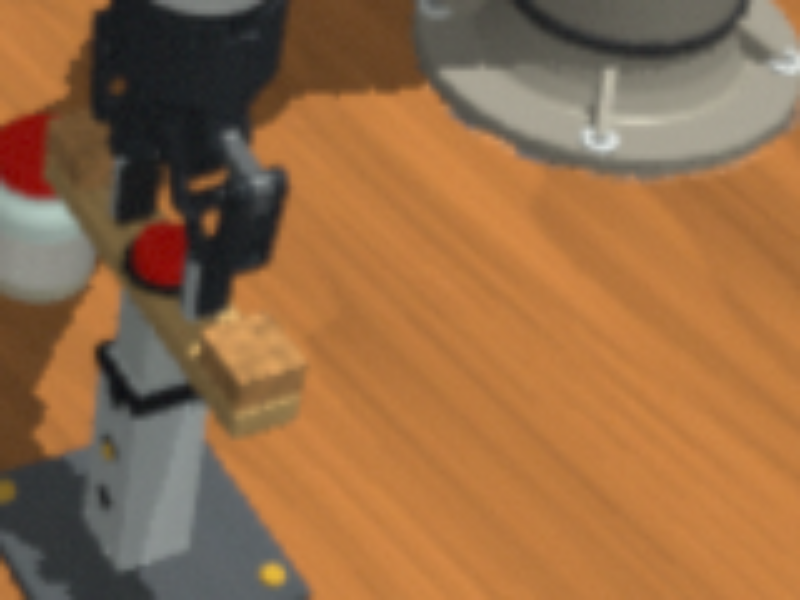

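The button at (160,250) has popped back up, and the brass pin shows in the middle hole at (107,450). I'll retreat straight up and check.

Request:
send_rows(deltas=[{"dx": 0,"dy": 0,"dz": 15,"rx": 0,"ry": 0,"rz": 0},{"dx": 0,"dy": 0,"dz": 45,"rx": 0,"ry": 0,"rz": 0},{"dx": 0,"dy": 0,"dz": 80,"rx": 0,"ry": 0,"rz": 0},{"dx": 0,"dy": 0,"dz": 110,"rx": 0,"ry": 0,"rz": 0},{"dx": 0,"dy": 0,"dz": 110,"rx": 0,"ry": 0,"rz": 0}])

```text
clock: 6.13
tcp_pos: [0.4866, 0.192, 0.3167]
orientation: [0.208, 3.126, 0.01]
contact_force: [0.6, 0.5, 0.6]
grip_width: 0.0623
gripper_force: 0.0
```

```bash
python3 - <<'E'
from h import *
o=r.get_obs();print(o["clock"],o["tcp_pos"],o["contact_force"])
g,P=cloud("scene"); cv2.imwrite("pics/s5.png",cv2.resize(g["frame"][150:390,260:580],(800,600)))
c=g["frame"].astype(int);red=(c[...,2]>110)&(c[...,1]<50)&(c[...,0]<60)
for x,y in((.484,.191),(.522,-.208)):
    d=np.hypot(P[...,0]-x,P[...,1]-y); s=(d<.02)&red&(P[...,2]<.27)&(P[...,2]>.15); print("button z",np.percentile(P[s][:,2],[50,90]))
    s=(d>.063)&(d<.09)&(P[...,2]>.19)&(P[...,2]<.26); print("pad z",np.median(P[s][P[s][:,2]>.205][:,2]))
E
```

```text
6.1333 [0.48660199 0.19201306 0.31669987] [0.57324654 0.51635717 0.60090873]
button z [0.20867239 0.21133588]
pad z 0.2155400349161687
button z [0.21004135 0.21352941]
pad z 0.21714028858478623
```

View pics/s5.png

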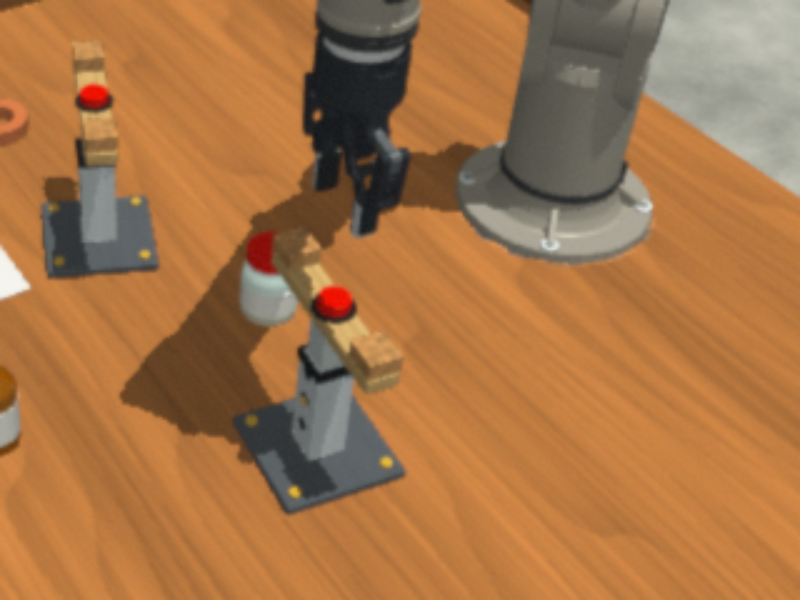

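The two rests are level and both buttons are up, with the lowered one's at (335,300). Its pin is out in the middle hole at (306,400), and the gripper is clear.

```bash
python3 -c "
from bench import r
print(r.hand_in())"
```

```text
the job is handed in; nothing more can be done
None
```

The raised rest is down one hole and level with the other to about 2 mm by camera, its pin out in the middle hole and button up; the job is handed in, and the hand-in call gave no verdict.

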